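# Sweep loose capacitors into the scoop tray

### The arm

A 6-joint arm with a two-finger parallel gripper is mounted at the origin on the work surface. World frame = base frame: x ahead of the robot, y to its left, z up, the work surface at z = 0. Lengths are in m, angles in rad, forces in N, time in s.
With the tool pointing down it reaches from about 0.35 to 1 m from the base axis. Payload 7.1 kg.
Tool frame: the origin (TCP) lies between the finger pads; the fingertips stand 22 mm ahead of it and the grasp point (between the pads) lies 3 mm ahead of it; z points along the fingers, y is the line along which they close (so a half turn about z gives the same grasp; the last joint's range is limited). The gripper opens to 85 mm and grips with 20 to 120 N. Pads are 22 mm wide; open, the fingers measure 114 mm over their backs; the gripper's body (76 mm by 85 mm) begins 54 mm behind the grasp point. The pads swing forward as they close: fully open they stand 13 mm farther back than shut.
Start: joints at [-1.3, 0.423, 1.63, -0, 1.089, -0.019], TCP at [0.179, -0.599, 0.253] pointing down, gripper open.
Joint ranges: [-3, 3], [-0.9, 2.11], [0.09, 2.58], [-1.31, 4.45], [0.11, 2.69], [-2.54, 2.54]. Speed limits (rad/s): [2.39, 2.39, 3.01, 3.14, 3.14, 3.14].

### API

Orientations are given as a rotation vector (axis times angle).
In Python, from rig import manip gives the robot as it stands. The module is installed in compiled form; this text tells all that it offers. Calls block until the motion is done:
- manip.move_to(position, orientation): joint-space move of the TCP to a pose.
- manip.servo_line(position, orientation=None, rate=0.15): straight line of the TCP; orientation=None keeps the orientation; rate is the mean speed in m/s.
- manip.set_joints(angles): joint-space move.
- manip.command_gripper(opening, f_grip=None): finger opening in m; f_grip is the grip in N (None keeps the last); returns when the fingers have stopped.
- manip.hold(seconds).
- manip.solve_ik(position, orientation): joint angles nearest the present ones, or None.
- manip.camera(name): name is "scene" or "top" or "wrist"; returns a dict with "image" (384x512x3 uint8, red, green, blue), "fx", "fy", "cx", "cy" (pixels), "cam_to_world" (4x4, takes a point from camera to world coordinates); the wrist camera has in their place "mount" (4x4, takes a point from camera to tool coordinates, whose origin is the TCP and whose axes are the flange's). Camera axes: x right, y down, z forward; pixel columns grow to the right and rows downward; lengths in m; the calibration is good to about 2 mm. The wrist camera is an equidistant fisheye: a pixel r from the principal point sees the ray r / f radians off the axis. A picture is of the moment at which its call begins: read the wrist's pose just before it. There is no depth.
A pose or a line that the arm cannot do raises manip.IKError and nothing moves.
- manip.sign_off(): hands the job in; it is judged then, once.
Readings, each from a call of its own:
- manip.get_time(): time.
- manip.get_joint_positions(): joint angles.
- manip.get_joint_vel(): joint speeds.
- manip.get_tau(): joint torques, N m.
- manip.get_position(): TCP position.
- manip.get_ee_rot(): TCP orientation.
- manip.get_contact_force(): force on the tool from outside, world axes, zero at the start.
- manip.get_torque(): the same for the moment, N m.
- manip.get_width(): finger opening in m.
- manip.get_grip_force(): force on a finger pad.
Only numpy, scipy, OpenCV 4.12 (cv2) and the standard library are available. Lean on these libraries where they do the work, as an engineer would, in place of code of your own. Each camera call takes 0.05 s, during which the arm holds its last target. There are 200 camera calls.

### The job

Clear the blue bench mat: with the fingertips, gently sweep the three loose yellow capacitors across the mat and in through the open side of the red scoop tray, until each one lies wholly inside on the tray's floor. Only push them - do not grip, press down on or lift any - and leave the flux jar, the black part, the tip cleaner, the solder spool and the cutters where they are.

Things in the scene. Friction and masses are not known exactly. Their poses are not given: they have to be found in the camera images.
- cap_a: yellow box-shaped film capacitor lying flat on the mat, 32 (its x) x 24 (its y) x 16 mm (its z, up), about 20 g, slides freely; two short thin leads at its +x end (look only). Origin at its centre, 11 mm above the table (8 mm above the mat). One of three alike, loose.
- cap_b: yellow box-shaped film capacitor lying flat on the mat, 32 (its x) x 24 (its y) x 16 mm (its z, up), about 20 g, slides freely; two short thin leads at its +x end (look only). Origin at its centre, 11 mm above the table (8 mm above the mat). One of three alike, loose.
- cap_c: yellow box-shaped film capacitor lying flat on the mat, 32 (its x) x 24 (its y) x 16 mm (its z, up), about 20 g, slides freely; two short thin leads at its +x end (look only). Origin at its centre, 11 mm above the table (8 mm above the mat). One of three alike, loose.
- tray: red scoop tray fixed to the blue mat, 100 (its x) x 180 mm (its y); 25 mm high, 4 mm thick walls at the back (+x) and both y sides. The -x side is an open mouth, 172 mm wide, no lip, floor flush with the mat. Origin under its centre on the mat's flat top, 3 mm above the table; mouth at x = -50 mm of its frame, back wall's inside at +46, side walls' insides at y = +-86 mm.
- flux: small round flux jar with green cap, 34 mm diameter, 40 mm tall, standing loose on the mat among the capacitors; leave alone. Origin at the centre of its underside.
- relay: black box-shaped part of the same size as the yellow ones (32 x 24 x 16 mm), loose on the mat; leave alone. Origin at its centre.
- cleaner: brass soldering-tip cleaner, round pot of 60 mm diameter with a domed top, 46 mm tall, loose on the mat; leave alone. Origin at the centre of its underside.
- spool: steel solder spool standing on end, 56 mm diameter, 35 mm tall, loose on the mat; leave alone. Origin at the centre of its underside.
- cutters: side cutters with yellow handles lying on the mat, about 130 mm long along their x (jaws at +x, to +63 mm; handle ends at -66 mm), 52 mm wide, 12 mm tall; leave alone. Origin on the mat's top, near the middle of their length.

How it is judged:
By the outcome, as a careful person would: the job done as asked, in the order asked, and still so for the second after the job is handed in, with the robot touching nothing.
It also fails if it takes over 72 s, if anything falls off the work surface, if the arm or the gripper's body presses on something with over 40 N, if the wrist force passes 120 N, or if a joint passes its speed limit or range.

## Working session

There is one attempt and no reset: what is moved stays moved. The work goes in short steps, each a Python script; the robot and the scene stay as the last script left them, time stands still between calls to the robot, and variables do not carry over. Pictures are saved under pics/ and viewed, at most 10 in all, crops included, and the job is handed in when it is done.

```bash
mkdir -p pics
python3 - <<'E'
from rig import manip
import cv2,numpy as np,pickle
d={}
for n in("top","scene"):
    c=manip.camera(n);d[n]=c
    cv2.imwrite(f"pics/{n}0.png",cv2.resize(c["image"][:,:,::-1],(800,600),interpolation=cv2.INTER_CUBIC))
    print(n,c["fx"],c["cx"],c["cy"],np.round(c["cam_to_world"],3))
pickle.dump(d,open("c0.pkl","wb"))
print(manip.get_ee_rot(),manip.get_time())
E
```

```text
top 455.58604884257016 257.89779953660127 191.7528878119089 [[-0.03  -0.992  0.123  0.459]
 [-1.     0.029 -0.011  0.003]
 [ 0.007 -0.124 -0.992  1.028]
 [ 0.     0.     0.     1.   ]]
scene 427.50879403410084 254.465339330359 184.12140791098304 [[-0.157  0.764 -0.626  1.227]
 [ 0.988  0.121 -0.099  0.113]
 [ 0.    -0.633 -0.774  0.867]
 [ 0.     0.     0.     1.   ]]
[-3.10730311e+00 -4.53371596e-01  2.67932344e-04] 0.1
```

View pics/top0.png

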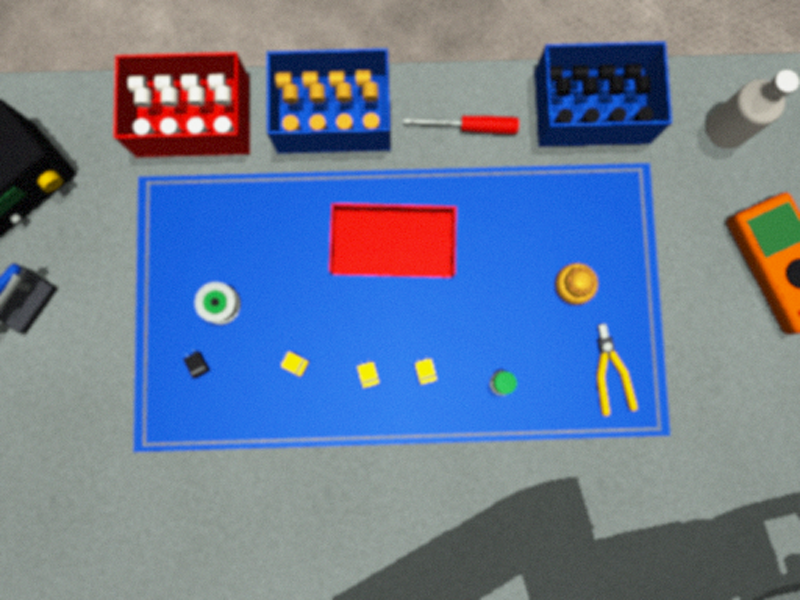

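The top view shows the tray at (393,241) with its mouth facing down the picture. The caps are at (294,363), (368,374) and (426,371), the flux jar at (504,383) and the relay at (196,364). Next I'll measure these.

```bash
cat > h.py <<'E'
from rig import manip
import cv2,numpy as np
def ray(c,u,v,z):
    T=np.array(c["cam_to_world"]);d=T[:3,:3]@np.array([(u-c["cx"])/c["fx"],(v-c["cy"])/c["fy"],1]);o=T[:3,3]
    return (o+d*(z-o[2])/d[2])[:2]
def blobs(c,lo,hi,z,amin=60,amax=1e5):
    hsv=cv2.cvtColor(c["image"],cv2.COLOR_RGB2HSV);m=cv2.inRange(hsv,lo,hi)
    out=[]
    for k in cv2.findContours(m,cv2.RETR_EXTERNAL,cv2.CHAIN_APPROX_NONE)[0]:
        if not amin<cv2.contourArea(k)<amax: continue
        p=np.array([ray(c,*q,z) for q in k[:,0]],np.float32)
        (ctr,sz,a)=cv2.minAreaRect(p*1000)
        out.append((np.round(ctr),np.round(sz),round(a,1),np.round(k[:,0].mean(0)*800/512)))
    return out
YL=((22,120,120),(34,255,255))
E
python3 - <<'E'
from h import *
import pickle
d=pickle.load(open("c0.pkl","rb"));c=d["top"]
for b in blobs(c,*YL,.019): print("Y",*b)
for b in blobs(c,(0,150,120),(8,255,255),.003,800): print("R",*b)
for b in blobs(c,(172,120,90),(180,255,255),.003,300): print("R2",*b)
for b in blobs(c,(50,80,60),(80,255,255),.043,40): print("G",*b)
for n,u,v in(("traymouthL",331,275),("mouthR",456,277),("backL",331,205),("backR",456,206)):print(n,np.round(ray(c,u*.64,v*.64,.028 if 'r' else 0),3),np.round(ray(c,u*.64,v*.64,.003),3))
i=c["image"][215:265,110:360,::-1];cv2.imwrite("pics/crop0.png",cv2.resize(i,None,fx=3.2,fy=3.2,interpolation=cv2.INTER_CUBIC))
s=d["scene"]
for b in blobs(s,*YL,.019): print("sY",*b)
E
```

```text
Y [480.  45.] [30. 22.] 16.7 [367. 374.]
Y [482. -36.] [29. 22.] 12.3 [425. 371.]
Y [498. 148.] [30. 22.] 62.0 [294. 363.]
Y [ 460. -301.] [85. 48.] 8.1 [613. 382.]
Y [778. 505.] [19. 28.] 36.0 [ 47. 178.]
R [675.   5.] [176.  98.] 86.9 [392. 240.]
R [906. 323.] [185. 132.] 89.9 [176.  95.]
G [ 463. -143.] [28. 28.] 88.3 [503. 382.]
G [586. 255.] [31. 30.] 0.0 [214. 301.]
G [ 667. -540.] [53. 65.] 24.4 [776. 229.]
traymouthL [0.621 0.093] [0.625 0.096]
mouthR [ 0.613 -0.084] [ 0.617 -0.086]
backL [0.723 0.091] [0.73  0.094]
backR [ 0.717 -0.088] [ 0.723 -0.091]
sY [ 459. -283.] [14. 82.] 88.3 [243. 233.]
```

View pics/scene0.png

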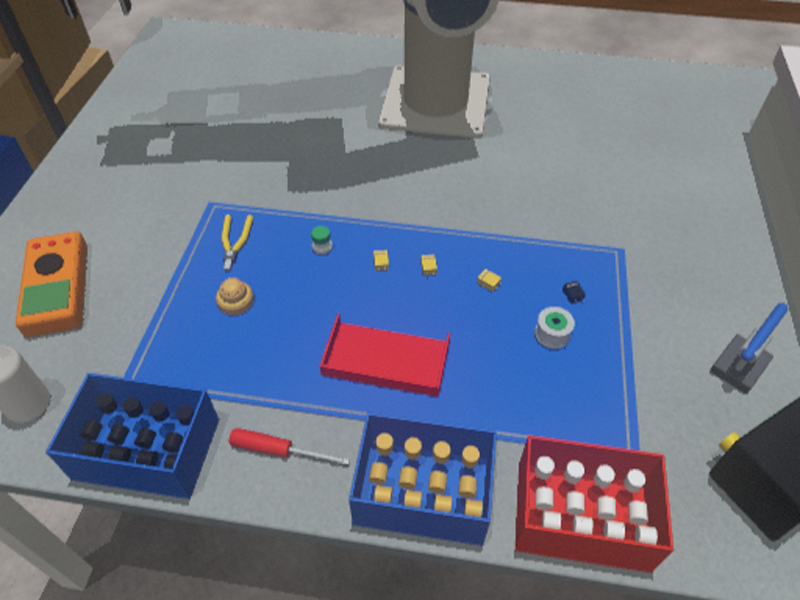

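View pics/crop0.png

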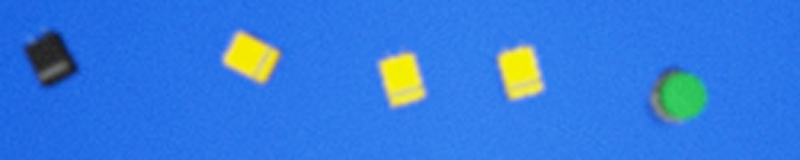

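The crop shows each cap's leads at its upper end: cap 1 yaw is about 17°, cap 2 about 12° and cap 3 about 62°. The scene view confirms a clear path to the tray. I'll push with the nearly shut fingertips as a flat face, starting with the left cap.

```bash
cat >> h.py <<'E'
from scipy.spatial.transform import Rotation as Rn
def orient(dx,dy,pos):
    q0=manip.get_joint_positions();best=None
    for s in(1,-1):
        x=np.array([s*dx,s*dy,0]);z=np.array([0,0,-1.]);R=np.c_[x,np.cross(z,x),z]
        rv=Rn.from_matrix(R).as_rotvec();q=manip.solve_ik(pos,rv)
        if q is not None:
            e=np.abs(np.array(q)-q0).max()
            if best is None or e<best[0]: best=(e,rv)
    return best[1]
ZP=.033
def sweep(src,dst,half,back=50):
    src,dst=np.array(src)/1e3,np.array(dst)/1e3;d=(dst-src)/np.linalg.norm(dst-src)
    a=src-d*(half+11+back-16)/1e3 if 0 else src-d*back/1e3; b=dst-d*(half+11)/1e3
    up=[*a,.16];rv=orient(*d,up);manip.move_to(up,rv)
    for z in(.08,.05,.04,ZP):
        manip.servo_line([*a,z],rate=.1);f=manip.get_contact_force()
        if abs(f[2])>4: print("contact",z,f);manip.servo_line(up);return
    n=8;fm=0
    for k in range(1,n+1):
        manip.servo_line([*(a+(b-a)*k/n),ZP],rate=.06);fm=max(fm,np.linalg.norm(manip.get_contact_force()))
    r=b-d*.02;manip.servo_line([*r,ZP],rate=.08);manip.servo_line([*r,.16],rate=.15)
    print("done",fm,manip.get_time(),manip.get_position())
def look(n):
    c=manip.camera("top");cv2.imwrite(f"pics/{n}.png",cv2.resize(c["image"][110:280,80:440,::-1],None,fx=2.2,fy=2.2,interpolation=cv2.INTER_CUBIC))
    for b in blobs(c,*YL,.019): print(*b)
E
python3 - <<'E'
from h import *
manip.command_gripper(.008)
sweep((498,148),(672,12),12)
look("a1")
E
```

```text
done 1.3372357844239753 12.375 [0.63748914 0.03838945 0.15911639]
[ 460. -301.] [85. 48.] 8.1 [613. 382.]
[778. 505.] [17. 26.] 34.0 [ 47. 178.]
```

View pics/a1.png

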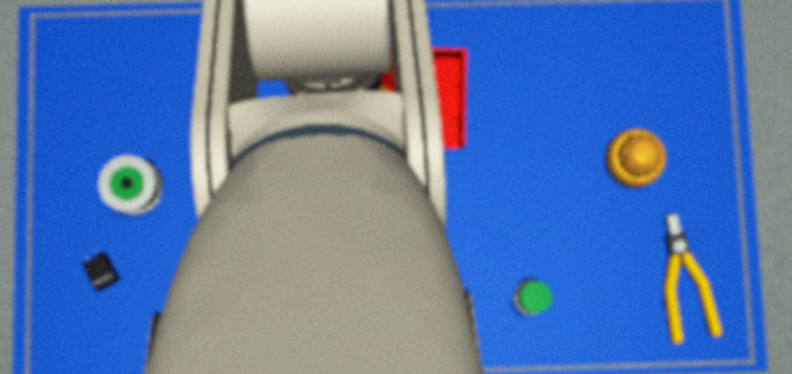

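The arm is blocking the top view of the tray, so I'll use the scene camera.

Run:
```python
from h import *
c=manip.camera("scene");cv2.imwrite("pics/a2.png",cv2.resize(c["image"][125:260,190:390,::-1],None,fx=4,fy=4,interpolation=cv2.INTER_CUBIC))
for b in blobs(c,(22,120,90),(36,255,255),.019,15): print(*b)
```

```text
[740. 500.] [11. 33.] 47.9 [729. 441.]
[679.  16.] [24. 22.] 55.3 [392. 358.]
[484. -33.] [22. 21.] 10.2 [381. 260.]
[ 459. -283.] [14. 82.] 88.3 [243. 233.]
[ 464. -315.] [81. 12.] 16.0 [226. 232.]
```

View pics/a2.png

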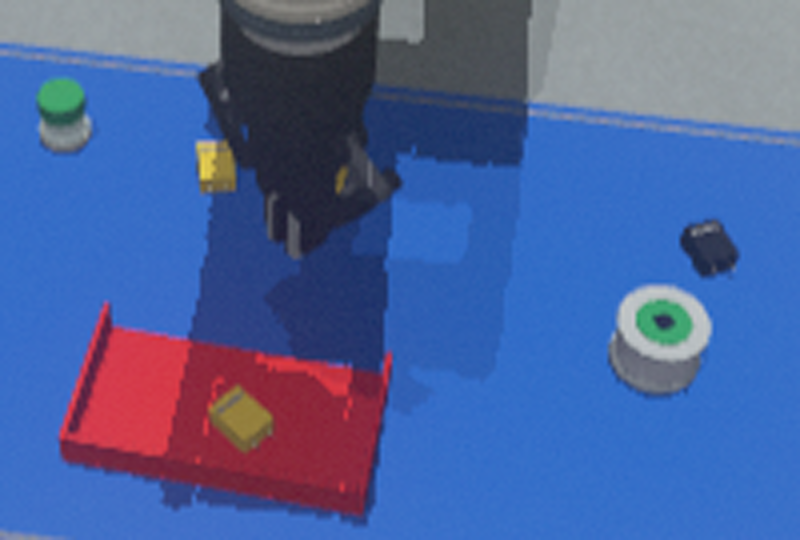

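The first cap now lies well inside the tray at about (676,16), at crop pixel (242,418). The other two are next.

Run:
```python
from h import *
sweep((482,-36),(672,-46),16,55)
sweep((480,45),(672,60),16,55)
p=manip.get_position();manip.move_to([.35,-.42,.25],manip.get_ee_rot())
print(manip.get_time())
look("a3")
```

```text
done 1.2616814321510676 21.5333 [ 0.6244098  -0.04346943  0.15912257]
done 0.9610959129898372 30.575 [0.6245206  0.0562849  0.15913256]Traceback (most recent call last):
  File "<stdin>", line 4, in <module>
rig.IKError: the arm cannot take that pose within its joint ranges
```

Run:
```python
from h import *
q=list(manip.get_joint_positions());print(np.round(q,2))
manip.servo_line([*manip.get_position()[:2],.25]);
manip.set_joints([-1.3,.423,1.63,0,1.089,-.019])
print(manip.get_time())
look("a3")
```

```text
[ 0.07  0.54  1.68  0.    0.92 -1.58]
34.1167
[ 460. -300.] [86. 47.] 10.5 [613. 382.]
[675. -52.] [23. 30.] 87.9 [432. 236.]
[676.  57.] [23. 32.] 88.8 [356. 238.]
[677.  13.] [32. 24.] 52.0 [386. 236.]
[778. 505.] [19. 28.] 37.4 [ 47. 178.]
```

View pics/a3.png

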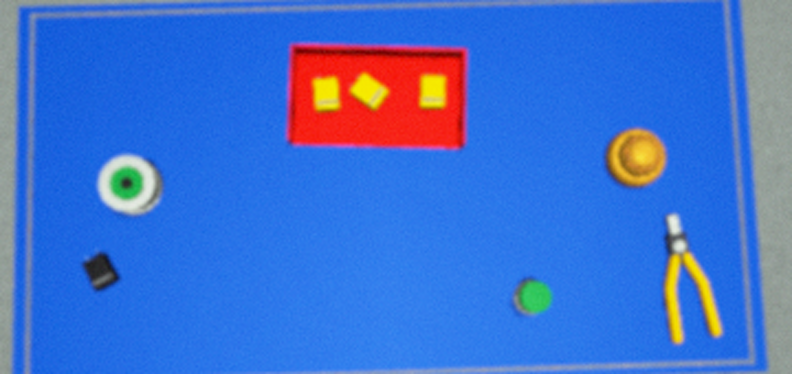

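All three caps lie flat inside the tray, at (326,93), (369,91) and (433,91). The other objects haven't moved and the arm is clear.

```bash
python3 -c "
from rig import manip
print(manip.sign_off())"
```

```text
the job is handed in; nothing more can be done
None
```

All three capacitors were swept into the red tray and lie wholly inside on its floor; nothing else was moved, and the job was handed in at about 34 s of the 72 s limit.

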